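Put the balance check weights away

ROBOT

A 6-joint arm with a two-finger parallel gripper is mounted at the origin on the work surface. World frame = base frame: x ahead of the robot, y to its left, z up, the work surface at z = 0. Lengths are in m, angles in rad, forces in N, time in s.
With the tool pointing down it reaches from about 0.35 to 0.85 m from the base axis. Payload 8.1 kg.
Tool frame: the origin (TCP) lies at the very end of the fingers, on their centre line; the grasp point (between the pads) lies 19 mm behind it; z points along the fingers, y is the line along which they close (so a half turn about z gives the same grasp; the last joint's range is limited). The gripper opens to 93 mm and grips with 3 to 60 N. Pads are 15 mm wide; open, the fingers measure 128 mm over their backs; the gripper's body (75 mm by 188 mm) begins 65 mm behind the grasp point.
Start: joints at [1.074, 0.13, 1.488, -0, 1.523, -0.085], TCP at [0.24, 0.55, 0.219] pointing down, gripper open.
Joint ranges: [-2.96, 2.96], [-0.89, 2.26], [0.02, 2.5], [-1.34, 4.48], [0, 2.73], [-2.66, 2.66]. Speed limits (rad/s): [2.39, 2.39, 2.79, 3.14, 3.14, 3.14].

INTERFACE

Orientations are given as a unit quaternion [w, x, y, z].
In Python, from bench import r gives the robot as it stands. The module is installed in compiled form; this text tells all that it offers.
- The arm moves only by the shell command python3 -m handwheel 'ROWS'. ROWS is text: rows parted by semicolons, each of 5 numbers parted by spaces: the shift along the tool's x, y, z in mm, then the turn about the tool's z in degrees, then the opening, from 0 (shut) to 1 (fully open). A call has 1 to 10 rows; each row shifts and turns the commanded pose from where the row before left it, along the tool's axes as they then stand; what a row does not reach is not made up. A row lasts 1/12 s, in which the tool goes at most 41.7 mm and 7.16 degrees, less where a joint would pass 70% of its speed; a pose out of reach is approached as far as the arm can. A call with a gripper value outside its range is refused whole. The fingers move at their own pace and stop on an object; the grip force is fixed at half the most. Time passes only in rows, so rows that do not move let the fingers close. It gives the time, the measured TCP pose, the force, the opening and the grip force at its end, in the units of the state.
- r.get_state(): the state, without advancing time (a new reading comes with each control period).
- r.camera(name): name is "scene" or "side" or "wrist"; returns the picture (400x640x3 uint8, red, green, blue); there is no depth.
- r.get_calibration(name): a dict with "fx", "fy", "cx", "cy" (pixels), "position" and "attitude" of the camera in the world. Camera axes: x right, y up, looking along -z (the intrinsics and any distortion apply to the point x, -y, -z); pixel columns grow to the right and rows downward; lengths in m; the calibration is good to about 2 mm. The wrist camera is an equidistant fisheye: a pixel r from the principal point sees the ray r / f radians off the axis. A picture is of the moment at which its call begins: read the wrist's pose just before it. get_calibration takes no time and is no camera call; for the wrist camera it gives the pose at the moment of the call.
- r.close_job(): hands the job in; it is judged then, once.
The state is a dict: "time": time; "qpos": joint angles; "dq": joint speeds; "effort": joint torques, N m; "position": TCP position; "orientation": TCP orientation; "force": force on the tool from outside, world axes, zero at the start; "wrist_torque": the same for the moment, N m; "opening": opening from 0.0 (shut) to 1.0 (fully open); "grasp_force": force on a finger pad.
Only numpy, scipy, OpenCV 4.12 (cv2) and the standard library are available. Lean on these libraries where they do the work, as an engineer would, in place of code of your own. Each camera call takes 0.05 s, during which the arm holds its last target. There are 200 camera calls.

TASK

The balance check is finished, so put the weight set away. Take the stack of three steel weights off the balance pan and set each weight down gently, flat on the floor of its own round storage case (the largest weight in the largest case, the middle in the middle one, the smallest in the smallest), and press the dust brush down into the sprung jaws of its holder until it is fully home. Leave the beaker and the sample vial standing where they are.

Things in the scene. Friction and masses are not known exactly. Their poses are not given: they have to be found in the camera images.
- w500_mid (a point): The largest of three plain stainless steel check weights (500 g): a flat-faced upright cylinder 58 mm across and 24 mm high. At the start it stands on the balance pan (pan top 48 mm above the bench) at the foot of the stack. The point is its centre, 12 mm above its underside; z up along its axis.
- w200_mid (a point): The middle of three plain stainless steel check weights (200 g): a flat-faced upright cylinder 40 mm across and 20 mm high. At the start it stands on the largest weight. The point is its centre, 10 mm above its underside; z up along its axis.
- w100_mid (a point): The smallest of three plain stainless steel check weights (100 g): a flat-faced upright cylinder 28 mm across and 20 mm high. At the start it stands on the middle weight, at the top of the stack. The point is its centre, 10 mm above its underside; z up along its axis.
- case500: Storage case of the largest weight, fixed to the bench, cap off: a shallow round black dish 86 mm across outside, 74 mm inside, with a blue felt floor 4 mm above the bench and a rim that ends 8 mm above the bench (4 mm above the floor). Origin at the centre of its underside, on the bench; z up.
- case200: Storage case of the middle weight, fixed to the bench, cap off: a shallow round black dish 68 mm across outside, 56 mm inside, with a blue felt floor 4 mm above the bench and a rim that ends 8 mm above the bench (4 mm above the floor). Origin at the centre of its underside, on the bench; z up.
- case100: Storage case of the smallest weight, fixed to the bench, cap off: a shallow round black dish 56 mm across outside, 44 mm inside, with a blue felt floor 4 mm above the bench and a rim that ends 8 mm above the bench (4 mm above the floor). Origin at the centre of its underside, on the bench; z up.
- brush_mid (a point): Dust brush lying on the bench: straight round wooden handle 14 mm thick, a flat steel ferrule and dark bristles (24 mm wide) at one end. The point is on the handle's axis, 7 mm above its underside, at the best place to grip. x runs along the handle towards the bristles: bare handle from -50 to +47 mm, bristles end at +86 mm. Mass about 50 g.
- clip_seat (a point): Brush holder, fixed: dark base 96 x 60 x 6 mm with two pairs of sprung steel jaws 10 mm wide at x = -34 and +34 mm. Point: where the brush's point lies when home, 28 mm above the bench; x level along the handle (bristles either way), z up. Press the handle straight down between the flared jaw tops (47 mm up, 32 mm open); they give at about 10 N in all and close over it on saddles 21 mm up.
- beaker_mid (a point): Small empty glass beaker, 52 mm across and 60 mm high, loose on the bench, not part of the job. The point is its centre, 30 mm up.
- vial_mid (a point): Amber sample vial with white cap, 27 mm across and 45 mm high, loose on the bench, not part of the job. The point is its centre, about 22 mm up.
Things that resemble listed ones, but are neither listed nor needed, are in the scene too. Of the things shaped like the part that bears brush_mid, the wooden one is meant. Leave any yellow look-alike of the case200 alone.

How it is judged:
At the end, for the whole second after the job is handed in: Each weight stands upright on the floor of the case of its size, within 11 mm of its centre; the brush lies home in its holder, its point within 11 mm along, 4 mm across and 3.5 mm in height of the seat point and in line within 0.1 rad, either way round. All released and at rest (horizontal distance between w500_mid and case500 below 0.011 m and z of w500_mid in the frame of case500 between 0.013 and 0.0185 m and angle between each of w500_mid, w200_mid, w100_mid's own z axis and vertical below 0.1 rad and linear speed of each of w500, w200, w100, brush below 0.02 m/s and horizontal distance between w200_mid and case200 below 0.011 m and z of w200_mid in the frame of case200 between 0.011 and 0.0165 m and horizontal distance between w100_mid and case100 below 0.011 m and z of w100_mid in the frame of case100 between 0.011 and 0.0165 m and x of brush_mid in the frame of clip_seat between -0.011 and 0.011 m and y of brush_mid in the frame of clip_seat between -0.004 and 0.004 m and z of brush_mid in the frame of clip_seat between -0.0035 and 0.0035 m and angle between the x axis of brush_mid and the x axis of clip_seat, either way round below 0.1 rad); the robot touches nothing.
It fails at once if a weight was dropped (falling free of the fingers faster than 0.5 m/s, a fall of about 13 mm) ((contact force between the fingers and w500 below 0.05 N and linear speed of w500 above 0.5 m/s) or (contact force between the fingers and w200 below 0.05 N and linear speed of w200 above 0.5 m/s) or (contact force between the fingers and w100 below 0.05 N and linear speed of w100 above 0.5 m/s)).
It fails at once if a weight was slammed into its case (over 60 N) (contact force between w500 and case500 above 60 N or contact force between w200 and case200 above 60 N or contact force between w100 and case100 above 60 N).
It fails at once if the beaker or the vial was shifted by more than 20 mm or knocked over (distance of any of beaker_mid, vial_mid from where it was at the start of the episode above 0.02 m or angle between any of beaker_mid, vial_mid's own z axis and vertical above 0.6 rad).
It also fails if it takes over 125 s, if anything falls off the work surface, if the arm or the gripper's body presses on something with over 40 N, if the wrist force passes 120 N, or if a joint passes its speed limit or range.

## Working session

There is one attempt and no reset: what is moved stays moved. The work goes in short steps, Python scripts to look and compute and a shell command to move; the robot and the scene stay as the last step left them, time stands still between calls to the robot, and variables do not carry over. Pictures are saved under pics/ and viewed, at most 14 in all, crops included, and the job is handed in when it is done.

```bash
mkdir -p pics; cat > h.py <<'E'
import numpy as np, cv2
from bench import r
from scipy.spatial.transform import Rotation as R
def snap(n,f):
    c=r.get_calibration(n); im=r.camera(n); cv2.imwrite(f'pics/{f}.png',im[:,:,::-1]); np.save(f'pics/{f}.npy',c,allow_pickle=True); return im
def cal(f): return np.load(f'pics/{f}.npy',allow_pickle=True).item()
def rot(c):
    a=np.array(c['attitude'],float)
    return a if a.shape==(3,3) else R.from_quat(a[[1,2,3,0]]).as_matrix()
def pt(f,u,v,z,fish=False):
    c=cal(f); x=(u-c['cx'])/c['fx']; y=(v-c['cy'])/c['fy']
    if fish:
        t=np.hypot(x,y); s=np.sin(t)/max(t,1e-9); d=np.array([x*s,-y*s,-np.cos(t)])
    else: d=np.array([x,-y,-1])
    d=rot(c)@d; p=np.array(c['position']); return p+d*(z-p[2])/d[2]
def proj(f,P):
    c=cal(f); q=rot(c).T@(np.array(P)-c['position']); return c['cx']+c['fx']*q[0]/-q[2], c['cy']-c['fy']*q[1]/-q[2]
def crop(f,x0,y0,x1,y1,k,out):
    im=cv2.imread(f'pics/{f}.png')[y0:y1,x0:x1]; cv2.imwrite(f'pics/{out}.png',cv2.resize(im,None,fx=k,fy=k,interpolation=cv2.INTER_CUBIC))
E
python3 - <<'E'
from h import *
print(r.get_state())
for n in('scene','side','wrist'): snap(n,n+'0'); print(cal(n+'0'))
E
```

```text
{'time': 0.0, 'qpos': array([ 1.07358743e+00,  1.31157672e-01,  1.48925483e+00,  3.23304194e-06,
        1.52301211e+00, -8.54303862e-02]), 'dq': array([ 0.00062985,  0.0011868 , -0.0013488 ,  0.00013361,  0.00069206,
       -0.00152258]), 'effort': array([ 1.63900117e-03, -5.59848332e+01, -4.91760921e+01,  7.70837255e-02,
        3.49544815e-02, -1.97105064e-04]), 'position': array([0.23986838, 0.54934973, 0.21760297]), 'orientation': array([-2.64631023e-04,  2.04437707e-01,  9.78879147e-01, -8.76921622e-04]), 'force': array([0.72692516, 0.09127922, 0.44937915]), 'wrist_torque': array([-0.00444211,  0.04160083,  0.04550977]), 'grasp_force': 0.0, 'opening': 1.0010408753742581}
{'fx': 380.26215388746635, 'fy': 380.26215388746635, 'cx': 321.13245437380976, 'cy': 202.02304275922268, 'position': array([0.86832939, 0.58257131, 0.80432964]), 'attitude': array([0.2331117 , 0.09686466, 0.36925465, 0.89438648])}
{'fx': 370.04774305079667, 'fy': 370.04774305079667, 'cx': 326.9099963895398, 'cy': 198.66579479579198, 'position': array([ 0.49589102, -1.02996254,  0.61637946]), 'attitude': array([ 0.8583355 ,  0.51300525, -0.00715635,  0.0058802 ])}
{'fx': 309.70691628693146, 'fy': 309.70691628693146, 'cx': 315.4854714969093, 'cy': 197.51529324804093, 'position': array([0.17158931, 0.57930201, 0.38419343]), 'attitude': array([ 0.82813999, -0.11686641, -0.07488266,  0.54306444])}
```

View pics/scene0.png

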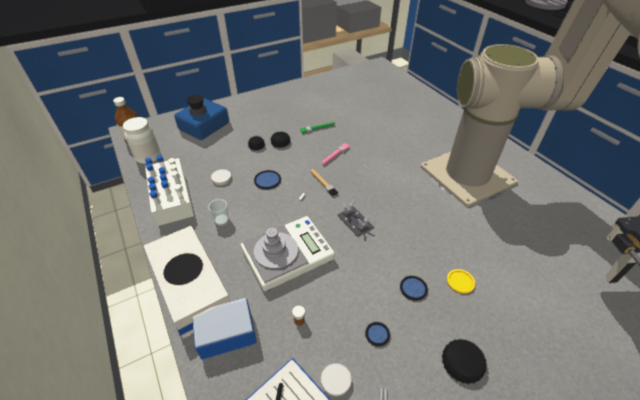

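View pics/side0.png

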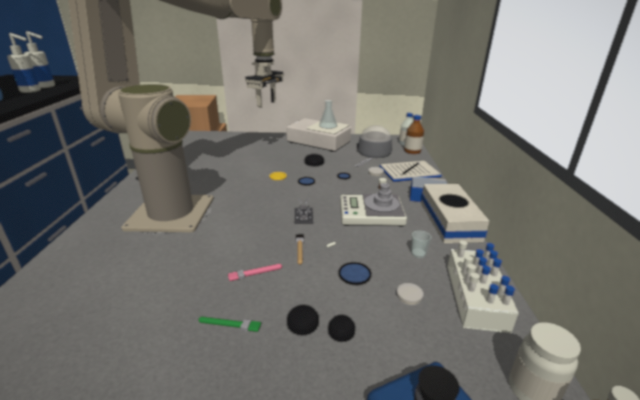

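The scene view shows the stack on the pan at (272,242) and the clip at (356,220). The round blue cases are at (267,179) large, (413,287) and (377,334), with a yellow look-alike at (461,281). Brush candidates are wooden (322,181), pink (336,154) and green (318,127). The beaker is at (219,211) and the vial at (298,315). I'll go for the wooden brush and the blue dishes, and check them in a crop.

```bash
python3 - <<'E'
from h import *
crop('scene0',195,150,490,365,2.7,'c0')
for n,s,d,z in [('caseA',(267,179),(355,273),.004),('caseB',(413,287),(307,181),.004),('caseC',(377,334),(344,176),.004),('brush',(322,181),(300,249),.007),('clip',(356,220),(304,214),.03),('w100',(272,233),(382,182),.112),('beaker',(219,211),(421,243),.03),('vial',(298,315),(417,189),.03)]:
    print(n,pt('scene0',*s,z).round(3),pt('side0',*d,z).round(3))
E
```

```text
caseA [ 0.577 -0.286  0.004] [ 0.577 -0.289  0.004]
caseB [0.426 0.251 0.004] [0.427 0.249 0.004]
caseC [0.571 0.306 0.004] [0.571 0.301 0.004]
brush [ 0.432 -0.19   0.007] [ 0.43  -0.194  0.007]
clip [0.441 0.018 0.03 ] [ 0.433 -0.042  0.03 ]
w100 [0.683 0.015 0.112] [0.676 0.026 0.112]
beaker [ 0.758 -0.199  0.03 ] [ 0.764 -0.188  0.03 ]
vial [0.708 0.194 0.03 ] [0.823 0.145 0.03 ]
```

View pics/c0.png

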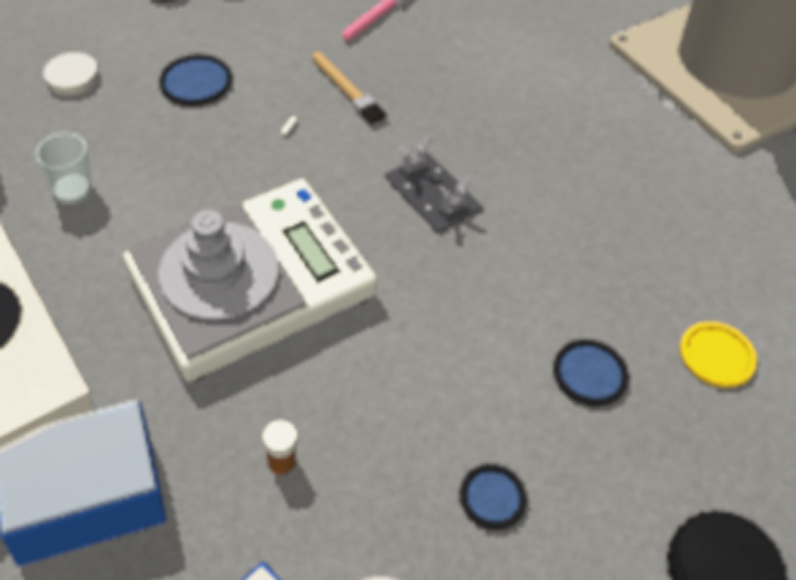

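The crop shows the wooden brush from (316,55) to (378,117), the blue dishes at (196,80), (591,372) and (494,497), the yellow dish at (718,354), and the clip base centred at about (435,192). Next I'll measure sizes.

```bash
python3 - <<'E'
from h import *
P=lambda u,v,z: pt('scene0',195+u/2.7-.3,150+v/2.7-.3,z)
im=cv2.imread('pics/scene0.png'); hsv=cv2.cvtColor(im,cv2.COLOR_BGR2HSV)
for n,(u,v),p in [('A',(267,179),0),('B',(413,287),0),('C',(377,334),0)]:
    g=cv2.inRange(hsv,(100,110,50),(125,255,255)); 
    k,l,s,c=cv2.connectedComponentsWithStats(g); i=l[v,u]
    ys,xs=np.where(l==i); w=np.array([pt('scene0',a,b,.004) for a,b in zip(xs,ys)])
    cell=(np.linalg.norm(pt('scene0',u+1,v,.004)-pt('scene0',u,v,.004)),)
    # area via hull scaled
    h=cv2.convexHull(np.stack([xs,ys],1).astype(np.float32))[:,0]; hw=np.array([pt('scene0',a,b,.004)[:2] for a,b in h])
    print(n,w.mean(0).round(4),'diam',2*np.sqrt(cv2.contourArea((hw*1000).astype(np.float32))/np.pi))
print('base',[P(*q,.006)[:2].round(3) for q in [(388,177),(425,150),(482,207),(444,230),(435,190)]])
print('brush',[P(*q,.007)[:2].round(3) for q in [(316,56),(363,103),(374,115)]])
print('stack top',P(208,222,.112), 'pan', P(219,270,.048))
print('vial',P(280,432,.045),'beaker base',P(71,187,.002))
c=cal('wrist0');s=r.get_state();T=R.from_quat(s['orientation'][[1,2,3,0]]).as_matrix()
print('cam in tool',T.T@(c['position']-s['position'])); print((T.T@rot(c)).round(3)); print(T.round(3))
E
```

```text
A [ 0.5772 -0.2867  0.004 ] diam 65.968461322082
B [0.4252 0.2514 0.004 ] diam 50.52312279654926
C [0.5699 0.3051 0.004 ] diam 38.49483872430516
base [array([ 0.462, -0.04 ]), array([ 0.406, -0.055]), array([0.399, 0.044]), array([0.45, 0.05]), array([ 0.429, -0.   ])]
brush [array([ 0.436, -0.25 ]), array([ 0.428, -0.152]), array([ 0.427, -0.128])]
stack top [0.68267415 0.01164239 0.112     ] pan [0.68035631 0.01707504 0.048     ]
vial [0.70495638 0.19022836 0.045     ] beaker base [ 0.75965701 -0.19394611  0.002     ]
cam in tool [ 0.0745783  -0.00025973 -0.16635917]
[[ 0.001  0.961  0.275]
 [ 1.    -0.002  0.001]
 [ 0.001  0.275 -0.961]]
[[-0.916  0.4   -0.001]
 [ 0.4    0.916 -0.001]
 [ 0.    -0.001 -1.   ]]
```

```bash
python3 -m handwheel '-31 -15.7 0 0 1;-31 -15.7 0 0 1;-31 -15.7 0 0 1;-31 -15.7 0 0 1;-31 -15.7 0 0 1;-31 -15.7 0 0 1;-31 -15.7 0 0 1;-31 -15.7 0 0 1;-31 -15.7 0 0 1;-31 -15.7 0 0 1'
python3 -m handwheel '-31 -15.7 0 0 1;-31 -15.7 0 0 1;-31 -15.7 0 0 1;-31 -15.7 0 0 1;-31 -15.7 0 0 1;-31 -15.7 0 0 1;-31 -15.7 0 0 1;-31 -15.7 0 0 1;-31 -15.7 0 0 1;-31 -15.7 0 0 1'
python3 -m handwheel '0 0 0 6.64 1;0 0 0 6.64 1;0 0 0 6.64 1;0 0 0 6.64 1;0 0 0 6.64 1;0 0 0 6.64 1;0 0 0 6.64 1;0 0 0 6.64 1;0 0 0 6.64 1;0 0 0 6.64 1'
python3 -m handwheel '0 0 0 0 1;0 0 0 0 1;0 0 0 0 1'
python3 - <<'E'
from h import *
s=r.get_state(); print(s['position'],s['qpos'],s['force']);print(R.from_quat(s['orientation'][[1,2,3,0]]).as_matrix().round(3))
snap('wrist','wr1')
E
```

```text
time: 0.98
position: [0.462, 0.2804, 0.2184]
orientation: [-0.0, 0.204, 0.979, -0.0]
force: [0.2, -0.0, -0.7]
opening: 0.999
grasp_force: 0.0
time: 1.82
position: [0.6833, 0.0124, 0.2181]
orientation: [-0.0, 0.205, 0.979, -0.0]
force: [0.5, 0.5, 0.8]
opening: 0.999
grasp_force: 0.0
time: 2.65
position: [0.6824, 0.014, 0.2181]
orientation: [-0.0, 0.709, 0.705, -0.0]
force: [-0.1, 0.5, 0.1]
opening: 0.999
grasp_force: 0.0
time: 2.9
position: [0.6825, 0.014, 0.2184]
orientation: [-0.0, 0.706, 0.709, -0.0]
force: [0.8, -0.1, -0.5]
opening: 1.002
grasp_force: 0.0
[0.6825     0.01396079 0.21836349] [-5.46180854e-02  3.55001000e-01  1.22802793e+00 -4.55019156e-06
  1.55904300e+00 -5.86712578e-02] [ 0.78062194 -0.1329714  -0.51220951]
[[-0.004  1.    -0.   ]
 [ 1.     0.004  0.   ]
 [ 0.    -0.    -1.   ]]
```

View pics/wr1.png

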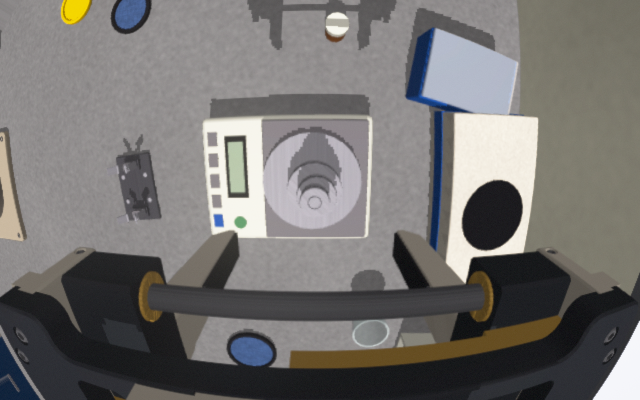

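The wrist view shows the w100 top face at (315,202), the clip base with corners at about (117,154), (150,150), (160,217) and (125,221), the blue case at (131,10), the beaker at (371,333), and case500 at (251,349).

```bash
python3 - <<'E'
from h import *
crop('wr1',80,120,400,260,2.5,'c1')
p=lambda u,v,z:pt('wr1',u,v,z,True)[:2].round(4)
print('w100',p(315,202,.112)); print('base',[p(*q,.006) for q in [(117,154),(150,150),(160,217),(125,221)]])
print('c200',p(131,10,.006),'c500',p(251,349,.006),'beaker',p(371,333,.06))
E
```

```text
w100 [0.6836 0.0068]
base [array([0.4005, 0.0436]), array([0.4593, 0.0464]), array([ 0.4631, -0.0495]), array([ 0.3978, -0.0578])]
c200 [0.4275 0.2489] c500 [ 0.578  -0.2828] beaker [ 0.761 -0.196]
```

View pics/c1.png

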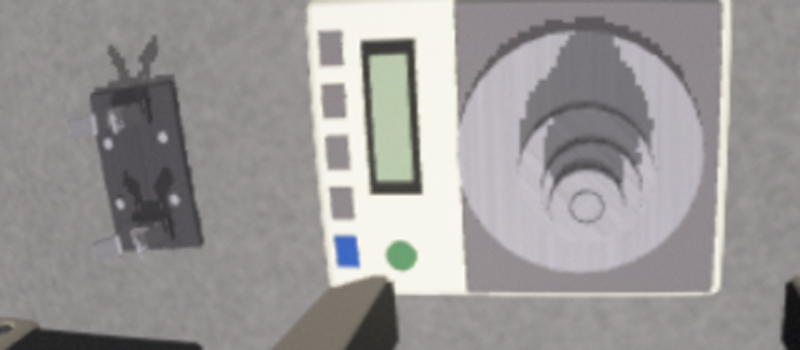

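```bash
python3 -m handwheel '-7 1 20 0 1;0 0 20 0 1;0 0 20 0 1;0 0 20 0 1;0 0 20 0 1;0 0 20 0 1;0 0 0 0 1;0 0 0 0 1'
python3 -m handwheel '0 0 0 0 0;0 0 0 0 0;0 0 0 0 0;0 0 0 0 0;0 0 0 0 0;0 0 0 0 0;0 0 0 0 0;0 0 0 0 0'
```

```text
time: 3.62
position: [0.6824, 0.007, 0.0972]
orientation: [-0.001, 0.707, 0.708, -0.001]
force: [0.4, 0.2, 0.9]
opening: 0.996
grasp_force: 0.0
time: 4.28
position: [0.6836, 0.0069, 0.0987]
orientation: [0.0, 0.707, 0.707, -0.0]
force: [-1.2, 0.3, -0.4]
opening: 0.475
grasp_force: 0.0
```

```bash
python3 -m handwheel '0 0 0 0 0;0 0 0 0 0;0 0 0 0 0;0 0 0 0 0;0 0 0 0 0;0 0 0 0 0;0 0 0 0 0;0 0 0 0 0'
python3 -m handwheel '0 0 -10 0 0;0 0 -20 0 0;0 0 -20 0 0;0 0 -20 0 0;0 0 -20 0 0;0 0 0 0 0'
python3 - <<'E'
from h import *
snap('wrist','wr2'); crop('wr2',160,100,480,320,2.5,'c2')
E
```

```text
time: 4.95
position: [0.6836, 0.007, 0.0985]
orientation: [-0.0, 0.707, 0.707, -0.0]
force: [-0.2, -0.2, 0.5]
opening: 0.282
grasp_force: 30.0
time: 5.45
position: [0.6864, 0.0068, 0.1952]
orientation: [0.003, 0.707, 0.707, 0.003]
force: [0.6, -0.1, 1.0]
opening: 0.28
grasp_force: 30.0
```

View pics/c2.png

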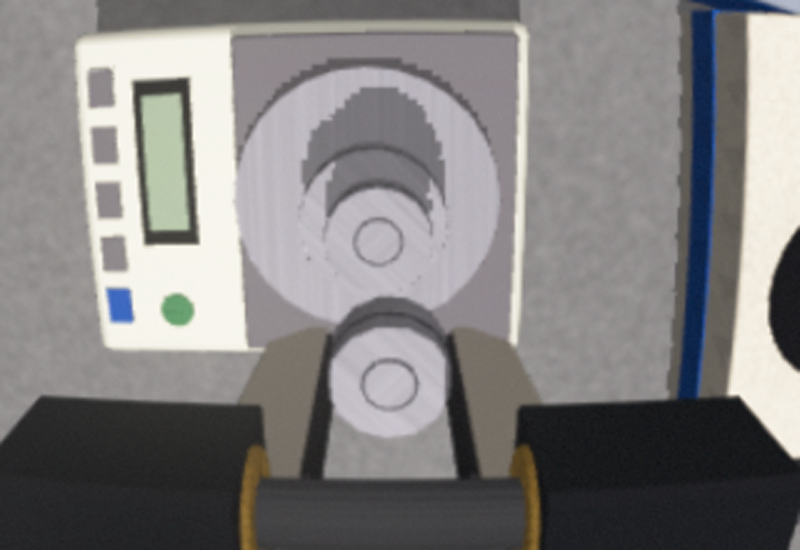

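The view shows w100 gripped squarely; the w200 top is centred at crop (379,242).

```bash
python3 -m handwheel '10 -4 0 0 0;20 -8 0 0 0;35 -13 0 0 0;38 -14.5 0 0 0;38 -14.5 0 0 0;38 -14.5 0 0 0;38 -14.5 0 0 0;35 -13 0 0 0;26 -10 0 0 0;18 -7 0 0 0'
python3 -m handwheel '0 0 20 0 0;0 0 30 0 0;0 0 30 0 0;0 0 30 0 0;0 0 20 0 0;0 0 15 0 0;0 0 10 0 0;0 0 0 0 0;0 0 0 0 0;0 0 0 0 0'
python3 - <<'E'
from h import *
print('w200',pt('wr2',160+379/2.5-.3,100+242/2.5-.3,.092,True))
s=r.get_state(); print(s['position'],s['qpos'][5])
snap('wrist','wr3'); crop('wr3',160,100,480,320,2.5,'c3')
E
```

```text
time: 6.33
position: [0.5672, 0.3061, 0.186]
orientation: [-0.001, 0.706, 0.708, -0.002]
force: [1.0, -0.9, -0.9]
opening: 0.281
grasp_force: 30.0
time: 7.17
position: [0.571, 0.3034, 0.0346]
orientation: [0.0, 0.707, 0.707, 0.001]
force: [-0.6, -0.7, -0.9]
opening: 0.282
grasp_force: 30.0
w200 [0.68508892 0.00573118 0.092     ]
[0.57101503 0.30335482 0.03456877] 0.4088264955171765
```

View pics/c3.png

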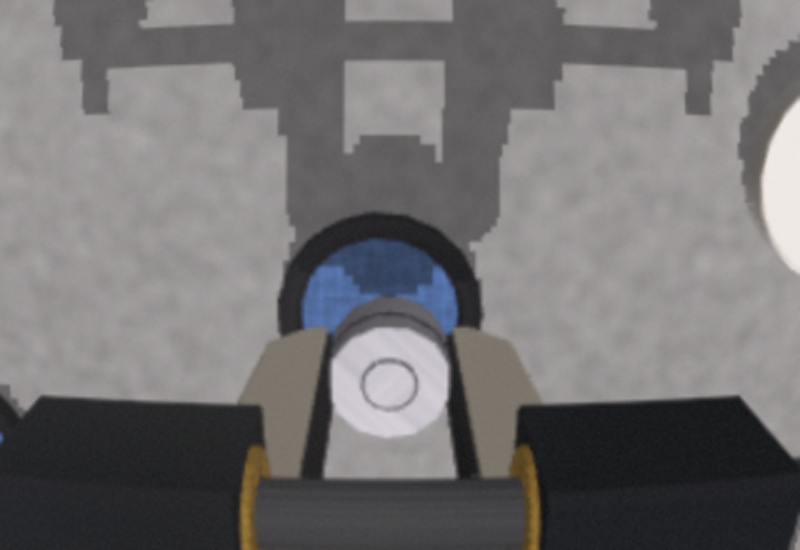

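The case100 rim is visible with its left edge at (279,315), right at (481,315) and top at (380,212).

```bash
python3 - <<'E'
from h import *
for q in [(279,315),(481,315),(380,212),(389,384)]: print(pt('wr3',160+q[0]/2.5-.3,100+q[1]/2.5-.3,.008 if q[0]!=389 else .048,True))
E
python3 -m handwheel '0 0 10 0 0;0 0 4 0 0;0 0 0 0 0;0 0 3 0 0;0 0 3 0 0;0 0 0 0 0'
```

```text
[0.54299299 0.30365774 0.008     ]
[0.59728966 0.30377874 0.008     ]
[0.57023857 0.33210377 0.008     ]
[0.57259075 0.30305704 0.048     ]
time: 7.72
position: [0.5702, 0.3027, 0.0129]
orientation: [-0.0, 0.707, 0.707, -0.0]
force: [-0.5, 0.2, -1.2]
opening: 0.285
grasp_force: 30.0
```

```bash
python3 -m handwheel '0 0 1 0 0;0 0 1 0 0;0 0 1 0 0;0 0 0 0 0'
```

```text
time: 8.05
position: [0.5707, 0.303, 0.0106]
orientation: [0.0, 0.707, 0.707, 0.0]
force: [0.8, -0.2, -0.6]
opening: 0.279
grasp_force: 30.0
```

```bash
python3 -m handwheel '0 0 0.7 0 0;0 0 0 0 0;0 0 0 0 0'
```

```text
time: 8.3
position: [0.5707, 0.303, 0.0105]
orientation: [0.0, 0.707, 0.707, 0.0]
force: [-3.1, -0.3, 4.6]
opening: 0.279
grasp_force: 30.0
```

Contact. Release with a slow rise, then retreat.

```bash
python3 -m handwheel '0 0 0 0 0.4;0 0 0 0 0.6;0 0 0 0 0.7;0 0 0 0 1;0 0 0 0 1;0 0 0 0 1'
python3 -m handwheel '0 0 -20 0 1;0 0 -30 0 1;0 0 -35 0 1;0 0 -35 0 1;0 0 -35 0 1;0 0 -25 0 1'
python3 -m handwheel '-15 6 0 0 1;-35 13.5 0 0 1;-35 13.5 0 0 1;-35 13.5 0 0 1;-35 13.5 0 0 1;-35 13.5 0 0 1;-35 13.5 0 0 1;-35 13.5 0 0 1;-25 9 0 0 1;-12 3.5 0 0 1'
python3 -m handwheel '0 0 0 0 1;0 0 0 0 1'
python3 - <<'E'
from h import *
snap('scene','s1'); s=r.get_state(); print(s['position'],s['qpos'][5])
E
```

```text
time: 8.8
position: [0.5706, 0.3029, 0.0098]
orientation: [-0.0, 0.707, 0.707, -0.0]
force: [-0.5, -0.6, 0.1]
opening: 0.662
grasp_force: 0.0
time: 9.3
position: [0.5715, 0.3034, 0.194]
orientation: [0.001, 0.707, 0.707, 0.002]
force: [0.8, 0.1, 1.0]
opening: 0.995
grasp_force: 0.0
time: 10.13
position: [0.6844, 0.0019, 0.1896]
orientation: [0.0, 0.708, 0.706, -0.0]
force: [0.2, 0.2, -0.5]
opening: 0.998
grasp_force: 0.0
time: 10.3
position: [0.6834, 0.0063, 0.1897]
orientation: [-0.0, 0.707, 0.707, 0.0]
force: [-0.6, 0.7, -0.5]
opening: 0.999
grasp_force: 0.0
[0.68325404 0.0073595  0.18978441] -0.06532228142883414
```

```bash
python3 -m handwheel '0 0 20 0 1;0 0 30 0 1;0 0 30 0 1;0 0 20 0 1;0 0 11 0 1;0 0 0 0 0;0 0 0 0 0;0 0 0 0 0;0 0 0 0 0;0 0 0 0 0'
python3 -m handwheel '0 0 0 0 0;0 0 0 0 0;0 0 0 0 0;0 0 0 0 0;0 0 0 0 0;0 0 0 0 0'
```

```text
time: 11.18
position: [0.6849, 0.006, 0.0812]
orientation: [0.001, 0.707, 0.707, 0.001]
force: [-0.1, 0.4, -0.3]
opening: 0.694
grasp_force: 0.0
time: 11.68
position: [0.6836, 0.0058, 0.0791]
orientation: [0.0, 0.707, 0.707, -0.0]
force: [-2.2, -0.9, 1.6]
opening: 0.41
grasp_force: 30.0
```

```bash
python3 -m handwheel '0 0 -10 0 0;0 0 -20 0 0;0 0 -25 0 0;0 0 -25 0 0;0 0 -20 0 0;0 0 0 0 0'
python3 -m handwheel '8 -8 0 0 0;16 -17 0 0 0;24 -25 0 0 0;27 -28 0 0 0;27 -28 0 0 0;27 -28 0 0 0;27 -28 0 0 0;27 -28 0 0 0;24 -25 0 0 0;20 -21 0 0 0'
python3 -m handwheel '13 -14 0 0 0;5 -6 0 0 0;0 0 20 0 0;0 0 30 0 0;0 0 30 0 0;0 0 25 0 0;0 0 20 0 0;0 0 10 0 0;0 0 0 0 0;0 0 0 0 0'
python3 - <<'E'
from h import *
s=r.get_state(); print(s['position'],s['qpos'])
snap('wrist','wr4'); crop('wr4',160,100,480,320,2.5,'c4')
E
```

```text
time: 12.18
position: [0.6864, 0.0058, 0.1855]
orientation: [0.003, 0.707, 0.707, 0.003]
force: [1.9, 0.7, -1.1]
opening: 0.412
grasp_force: 30.0
time: 13.02
position: [0.4449, 0.2341, 0.1775]
orientation: [-0.001, 0.707, 0.707, -0.001]
force: [0.1, 0.3, -1.4]
opening: 0.413
grasp_force: 30.0
time: 13.85
position: [0.4275, 0.2505, 0.0437]
orientation: [-0.0, 0.707, 0.707, -0.001]
force: [-0.1, -0.9, -1.8]
opening: 0.411
grasp_force: 30.0
[0.4274901  0.25050658 0.0437144 ] [ 4.26610412e-01  1.11617573e-02  1.94684245e+00 -1.01376932e-04
  1.18479990e+00  4.26906474e-01]
```

View pics/c4.png

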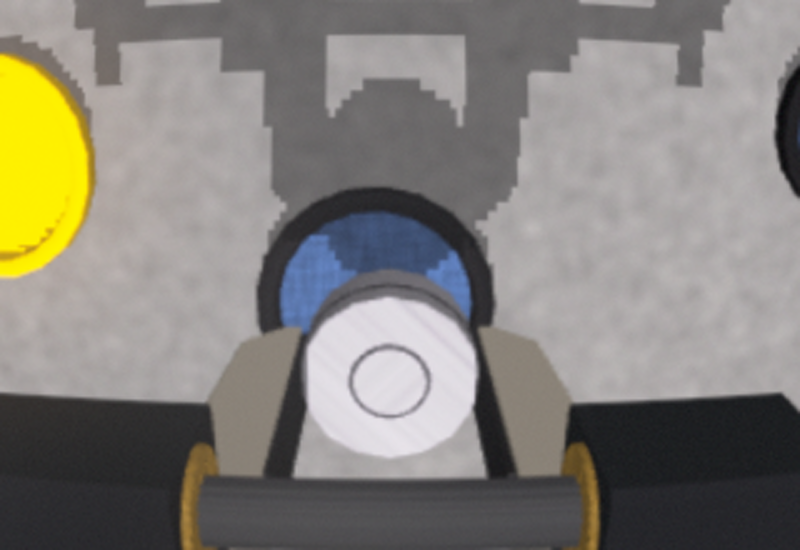

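The case200 rim has its left edge at (257,295), right at (494,295) and top at (376,186). w200 is held, its top face centred at (390,377).

```bash
python3 - <<'E'
from h import *
for q in [(257,295),(494,295),(376,186),(390,377)]: print(pt('wr4',160+q[0]/2.5-.3,100+q[1]/2.5-.3,.008 if q[0]!=390 else .057,True))
E
python3 -m handwheel '0 0 12 0 0;0 0 8 0 0;0 0 5 0 0;0 0 3 0 0;0 0 2 0 0;0 0 0 0 0;0 0 0 0 0'
```

```text
[0.39198082 0.25314207 0.008     ]
[0.4582613  0.25331527 0.008     ]
[0.42547313 0.28414376 0.008     ]
[0.42929661 0.25187193 0.057     ]
time: 14.48
position: [0.4277, 0.251, 0.014]
orientation: [0.0, 0.707, 0.707, 0.0]
force: [0.1, -0.0, -1.4]
opening: 0.413
grasp_force: 30.0
```

Centre is about (0.4252, 0.2502), so shift -2 mm in x and lower to contact.

```bash
python3 -m handwheel '0 -2 1 0 0;0 0 1 0 0;0 0 1 0 0;0 0 0.6 0 0;0 0 0 0 0'
```

```text
time: 14.9
position: [0.4257, 0.251, 0.011]
orientation: [-0.0, 0.707, 0.707, -0.0]
force: [-3.2, -0.6, 5.8]
opening: 0.411
grasp_force: 30.0
```

```bash
python3 -m handwheel '0 0 0 0 0.5;0 0 0 0 0.7;0 0 0 0 0.9;0 0 0 0 1;0 0 0 0 1;0 0 0 0 1'
python3 -m handwheel '0 0 -20 0 1;0 0 -35 0 1;0 0 -35 0 1;0 0 -35 0 1;0 0 -25 0 1;0 0 0 0 1'
python3 -m handwheel '-15 16 0 0 1;-26 27 0 0 1;-26 27 0 0 1;-26 27 0 0 1;-26 27 0 0 1;-26 27 0 0 1;-26 27 0 0 1;-26 27 0 0 1;-26 27 0 0 1;-22 26 0 0 1'
python3 -m handwheel '0 0 0 0 1;0 0 0 0 1;0 0 0 0 1'
python3 - <<'E'
from h import *
s=r.get_state(); print(s['position'],s['qpos'][5])
snap('wrist','wr5'); crop('wr5',160,100,480,320,2.5,'c5')
E
```

```text
time: 15.4
position: [0.4256, 0.2509, 0.0103]
orientation: [0.0, 0.707, 0.707, 0.0]
force: [1.0, 0.0, -0.0]
opening: 0.796
grasp_force: 0.0
time: 15.9
position: [0.429, 0.2526, 0.1673]
orientation: [0.002, 0.707, 0.707, 0.005]
force: [1.0, 0.7, 1.7]
opening: 1.0
grasp_force: 0.0
time: 16.73
position: [0.6844, 0.0038, 0.159]
orientation: [-0.0, 0.707, 0.707, -0.001]
force: [0.9, 0.4, -0.9]
opening: 1.001
grasp_force: 0.0
time: 16.98
position: [0.683, 0.0061, 0.159]
orientation: [-0.001, 0.707, 0.707, -0.001]
force: [1.0, -0.2, 0.2]
opening: 1.002
grasp_force: 0.0
[0.68298912 0.00609968 0.15901253] -0.06601416927208989
```

View pics/c5.png

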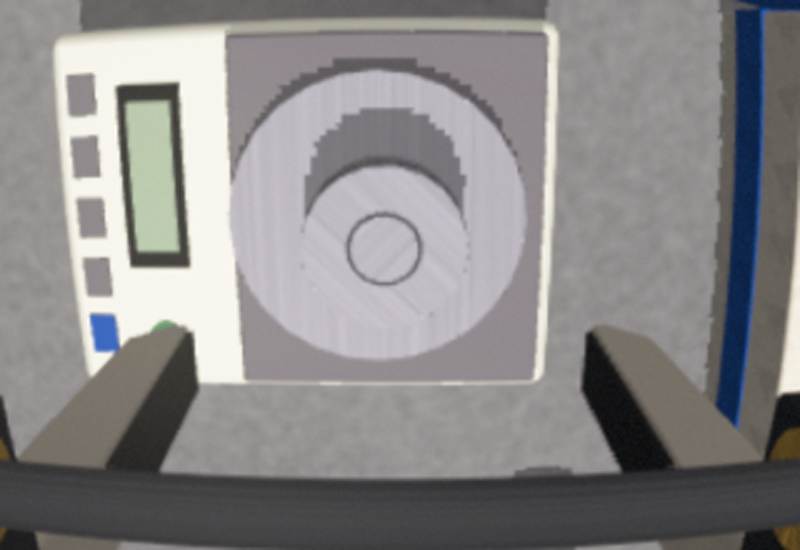

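w500 remains on the pan, centred at (384,249).

```bash
python3 - <<'E'
from h import *
print(pt('wr5',160+384/2.5-.3,100+249/2.5-.3,.072,True))
E
python3 -m handwheel '0 0 20 0 1;0 0 30 0 1;0 0 25 0 1;0 0 10 0 1;0 0 0 0 1;0 0 0 0 1'
```

```text
[0.68254923 0.00724327 0.072     ]
time: 17.53
position: [0.6832, 0.0068, 0.0759]
orientation: [-0.0, 0.707, 0.708, -0.0]
force: [0.6, -1.2, 0.2]
opening: 1.003
grasp_force: 0.0
```

```bash
python3 -m handwheel '0 0 10 0 1;0 0 9 0 1;0 0 0 0 1;0 0 0 0 0;0 0 0 0 0;0 0 0 0 0;0 0 0 0 0;0 0 0 0 0;0 0 0 0 0;0 0 0 0 0'
```

```text
time: 18.37
position: [0.683, 0.0059, 0.0566]
orientation: [-0.001, 0.707, 0.707, -0.001]
force: [-5.4, -0.4, 4.9]
opening: 0.605
grasp_force: 30.0
```

```bash
python3 -m handwheel '0 0 -6 0 0;0 0 -12 0 0;0 0 -20 0 0;0 0 -20 0 0;0 0 -20 0 0;0 0 -12 0 0;0 0 0 0 0'
python3 -m handwheel '-8 -3 0 0 0;-18 -7 0 0 0;-28 -10 0 0 0;-33 -12 0 0 0;-33 -12 0 0 0;-33 -12 0 0 0;-33 -12 0 0 0;-33 -12 0 0 0;-28 -10 0 0 0;-22 -8 0 0 0'
python3 -m handwheel '-14 -5 0 0 0;-8 -3 0 0 0;0 0 0 0 0;0 0 20 0 0;0 0 25 0 0;0 0 25 0 0;0 0 20 0 0;0 0 10 0 0;0 0 0 0 0;0 0 0 0 0'
python3 - <<'E'
from h import *
s=r.get_state(); print(s['position'],s['qpos'][5])
snap('wrist','wr6'); crop('wr6',160,100,480,320,2.5,'c6')
E
```

```text
time: 18.95
position: [0.686, 0.0058, 0.1511]
orientation: [0.003, 0.707, 0.707, 0.002]
force: [0.8, 1.5, -3.6]
opening: 0.607
grasp_force: 30.0
time: 19.78
position: [0.5828, -0.2655, 0.1439]
orientation: [-0.002, 0.708, 0.707, -0.001]
force: [-0.1, 0.2, -4.0]
opening: 0.607
grasp_force: 30.0
time: 20.62
position: [0.5779, -0.2839, 0.0462]
orientation: [-0.001, 0.707, 0.708, -0.0]
force: [-0.2, -0.6, -3.2]
opening: 0.606
grasp_force: 30.0
[ 0.57785965 -0.28393322  0.04616835] -0.5377676036841395
```

View pics/c6.png

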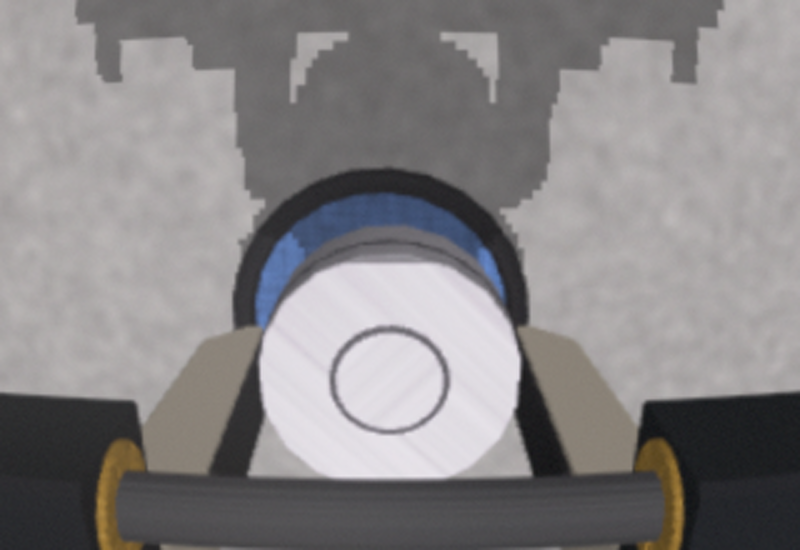

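The case500 rim has its left edge at (234,300), right at (528,300) and top at (383,168). w500 is held, centred at (390,380).

```bash
python3 - <<'E'
from h import *
for q in [(234,300),(528,300),(383,168),(390,380)]: print(pt('wr6',160+q[0]/2.5-.3,100+q[1]/2.5-.3,.008 if q[0]!=390 else .061,True))
E
python3 -m handwheel '0 0 12 0 0;0 0 8 0 0;0 0 5 0 0;0 0 3 0 0;0 0 2 0 0;0 0 0 0 0;0 0 0 0 0'
```

```text
[ 0.53509506 -0.28378428  0.008     ]
[ 0.61883777 -0.28347021  0.008     ]
[ 0.57761457 -0.24583054  0.008     ]
[ 0.57963851 -0.28256693  0.061     ]
time: 21.25
position: [0.5777, -0.2852, 0.0164]
orientation: [0.0, 0.707, 0.707, 0.0]
force: [0.2, 0.2, -4.7]
opening: 0.607
grasp_force: 30.0
```

```bash
python3 -m handwheel '-2.5 -1 1 0 0;0 0 1 0 0;0 0 1 0 0;0 0 0 0 0'
```

```text
time: 21.58
position: [0.5766, -0.2877, 0.0133]
orientation: [-0.0, 0.707, 0.707, -0.0]
force: [-0.6, 0.5, -5.0]
opening: 0.606
grasp_force: 30.0
```

```bash
python3 -m handwheel '0 0 0.6 0 0;0 0 0.4 0 0;0 0 0 0 0'
```

```text
time: 21.83
position: [0.5767, -0.2876, 0.0126]
orientation: [0.0, 0.707, 0.707, -0.0]
force: [-1.5, 1.0, -2.6]
opening: 0.607
grasp_force: 30.0
```

```bash
python3 -m handwheel '0 0 0.3 0 0;0 0 0 0 0;0 0 0 0 0.7;0 0 0 0 0.8;0 0 0 0 1;0 0 0 0 1;0 0 0 0 1;0 0 0 0 1;0 0 0 0 1'
python3 -m handwheel '0 0 -15 0 1;0 0 -30 0 1;0 0 -35 0 1;0 0 -35 0 1;0 0 -20 0 1;24 -36 0 0 1;24 -36 0 0 1;24 -36 0 0 1;15 -25 0 0 1;0 -10 0 0 1'
python3 -m handwheel '0 0 0 0 1;0 0 0 0 1;0 0 0 0 1'
python3 - <<'E'
from h import *
s=r.get_state(); print(s['position'],s['qpos'][5])
snap('wrist','wr7'); crop('wr7',200,60,460,260,3,'c7')
E
```

```text
time: 22.58
position: [0.5767, -0.2876, 0.0121]
orientation: [0.0, 0.707, 0.707, 0.0]
force: [0.7, 0.0, 0.4]
opening: 0.997
grasp_force: 0.0
time: 23.42
position: [0.4348, -0.2006, 0.1474]
orientation: [-0.001, 0.707, 0.708, 0.0]
force: [-0.2, 0.1, 0.8]
opening: 0.997
grasp_force: 0.0
time: 23.67
position: [0.4387, -0.2039, 0.1482]
orientation: [0.001, 0.707, 0.707, 0.0]
force: [0.5, 0.2, -0.2]
opening: 0.999
grasp_force: 0.0
[ 0.4386882  -0.20385781  0.14821377] -0.540916776050347
```

View pics/c7.png

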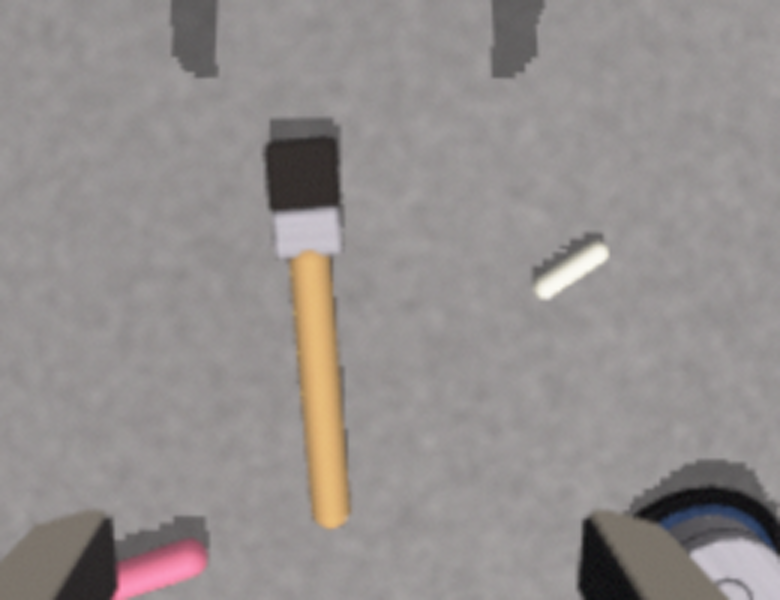

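The wooden brush's butt is at (331,522), the ferrule joint at (311,255) and the bristle end at (301,140). The pink brush's end is at (203,555). w500 sits in its case.

```bash
python3 - <<'E'
from h import *
P=lambda u,v,z:pt('wr7',200+u/3-.3,60+v/3-.3,z,True)
a,b,c=P(331,524,.007),P(311.5,256,.007),P(302,138,.007)
print(a,b,c); d=(b-a)/np.linalg.norm(b-a); print(np.linalg.norm(b-a),'mid',a+d*.050,c-d*.086,'ang from +y deg (toward -x)',np.degrees(np.arctan2(-d[0],d[1])))
print('pink',P(203,555,.007),P(120,590,.007))
E
```

```text
[ 0.43471598 -0.25813882  0.007     ] [ 0.42857062 -0.16253212  0.007     ] [ 0.425606   -0.12328405  0.007     ]
0.09580400608726693 mid [ 0.43150872 -0.20824179  0.007     ] [ 0.43112248 -0.20910694  0.007     ] ang from +y deg (toward -x) 3.677769517104791
pink [ 0.38770548 -0.27089866  0.007     ] [ 0.35483997 -0.28627334  0.007     ]
```

```bash
python3 -m handwheel '0 0 0 -3.6 0.6;0 0 0 0 0.6;0 0 0 0 0.6;0 0 0 0 0.6'
```

```text
time: 24.05
position: [0.438, -0.2034, 0.1469]
orientation: [-0.0, 0.685, 0.728, -0.0]
force: [-0.3, -0.7, 0.3]
opening: 0.762
grasp_force: 0.0
```

```bash
python3 -m handwheel '-4.6 -6.9 20 0 0.6;0 0 30 0 0.6;0 0 30 0 0.6;0 0 30 0 0.6;0 0 20 0 0.6;0 0 6 0 0.6;0 0 0 0 0.6;0 0 0 0 0.6;0 0 0 0 0.6'
```

```text
time: 24.8
position: [0.4325, -0.2091, 0.0129]
orientation: [0.001, 0.685, 0.729, 0.0]
force: [0.4, -1.3, 0.9]
opening: 0.6
grasp_force: 0.0
```

```bash
python3 -m handwheel '0 0 4 0 0.6;0 0 4 0 0.6;0 0 0 0 0.6;0 0 0 0 0;0 0 0 0 0;0 0 0 0 0;0 0 0 0 0;0 0 0 0 0;0 0 0 0 0;0 0 0 0 0'
python3 -m handwheel '0 0 0 0 0;0 0 0 0 0;0 0 0 0 0'
```

```text
time: 25.63
position: [0.4311, -0.2083, 0.0031]
orientation: [0.0, 0.685, 0.729, -0.0]
force: [0.0, -0.6, -0.1]
opening: 0.15
grasp_force: 5.1
time: 25.88
position: [0.431, -0.2083, 0.003]
orientation: [-0.0, 0.685, 0.729, -0.0]
force: [0.2, 0.3, 1.2]
opening: 0.142
grasp_force: 30.0
```

```bash
python3 -m handwheel '0 0 -5 0 0;0 0 -15 0 0;0 0 -25 0 0;0 0 -25 0 0;0 0 -20 0 0;0 0 -10 0 0;0 0 0 0 0;0 0 0 0 0;0 0 0 0 0;0 0 0 0 0'
python3 - <<'E'
from h import *
s=r.get_state(); print(s['position'],s['qpos'])
snap('wrist','wr8'); crop('wr8',230,0,430,150,4,'c8')
E
```

```text
time: 26.72
position: [0.43, -0.2076, 0.1012]
orientation: [-0.001, 0.685, 0.729, -0.0]
force: [0.7, 1.0, -1.4]
opening: 0.14
grasp_force: 30.0
[ 0.42996014 -0.20758951  0.10122834] [-5.57243001e-01 -1.12442379e-01  1.95170703e+00 -2.53748247e-06
  1.30530562e+00 -6.20189970e-01]
```

View pics/c8.png

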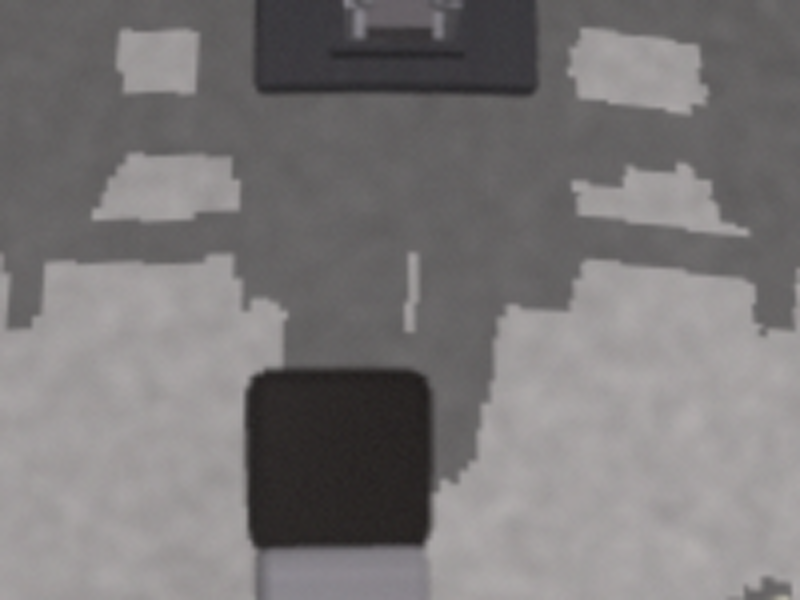

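The near base edge runs from (257,90) to (538,90), with jaw flares at about x = 355 and 440. The view is cut off, so I'll move closer.

```bash
python3 -m handwheel '10 0 -5 0 0;20 0 -10 0 0;20 0 -10 0 0;12 0 -5 0 0;3 0 0 0 0;0 0 0 0 0;0 0 0 0 0;0 0 0 0 0;0 0 0 0 0;0 0 0 0 0'
python3 - <<'E'
from h import *
s=r.get_state(); print(s['position'],s['orientation'])
snap('wrist','wr9'); crop('wr9',240,0,400,150,4,'c9')
E
```

```text
time: 27.6
position: [0.4267, -0.1439, 0.1326]
orientation: [-0.0, 0.685, 0.729, -0.0]
force: [-0.1, 0.2, -1.5]
opening: 0.144
grasp_force: 30.0
[ 0.42665839 -0.14385568  0.13256592] [-3.84138519e-04  6.84823078e-01  7.28709246e-01 -1.97568349e-04]
```

View pics/c9.png

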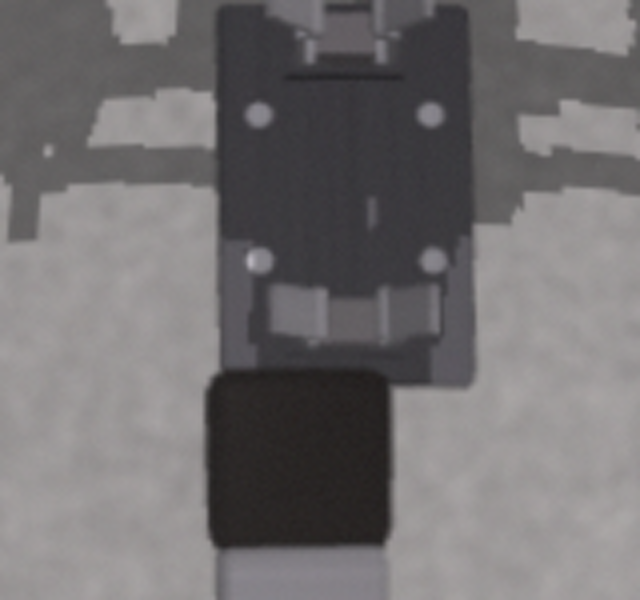

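The whole clip shows. Its screws are at (259,115), (431,115), (260,261) and (433,261), the near jaw flares span (270–440, 313), the far jaws span about (266–436, 10), and the bristles are centred at x≈299.

```bash
python3 - <<'E'
from h import *
P=lambda u,v,z:pt('wr9',240+u/4-.4,v/4-.4,z,True)
S=[P(*q,.0065) for q in [(259,115),(431,115),(260,261),(433,261)]]; print('screws',np.round(S,4),'mean',np.mean(S,0))
C=[P(*q,.006) for q in [(219,8),(468,8),(474,384)]]; print('corners',np.round(C,4),'centre',(C[0]+C[2])/2)
J=P(270,312,.047),P(440,312,.047); print('near jaw',J,sum(J)/2)
j=P(322,312,.035),P(381,312,.035); print('slot',j,sum(j)/2)
d=(S[0]+S[1]-S[2]-S[3]);print('ang',np.degrees(np.arctan2(-d[0],d[1])))
d=C[1]-C[2];print('ang edge',np.degrees(np.arctan2(-d[0],d[1])))
B=P(299,372,.136),P(299,545,.136);print('brush',B)
s=r.get_state();T=R.from_quat(s['orientation'][[1,2,3,0]]).as_matrix()
c=np.mean(S,0);e=np.r_[(c-s['position'])[:2],0];print(s['position'],'tool delta mm',T.T@e*1e3,'tool ang',np.degrees(np.arctan2(-T[0,0],T[1,0])))
print('brush in tool',[T.T@(b-s['position']) for b in B])
E
```

```text
screws [[ 0.4079  0.0107  0.0065]
 [ 0.4479  0.0137  0.0065]
 [ 0.4105 -0.0253  0.0065]
 [ 0.4505 -0.0224  0.0065]] mean [ 0.42919012 -0.00584124  0.0065    ]
corners [[ 0.3965  0.0383  0.006 ]
 [ 0.4553  0.0429  0.006 ]
 [ 0.4622 -0.0509  0.006 ]] centre [ 0.4293351  -0.00629505  0.006     ]
near jaw (array([ 0.41495243, -0.04173298,  0.047     ]), array([ 0.4488971 , -0.03921205,  0.047     ])) [ 0.43192476 -0.04047252  0.047     ]
slot (array([ 0.42538943, -0.03978694,  0.035     ]), array([ 0.43771254, -0.03888104,  0.035     ])) [ 0.43155099 -0.03933399  0.035     ]
ang 4.110294198398356
ang edge 4.192831927070002
brush (array([ 0.42229369, -0.05890152,  0.136     ]), array([ 0.42373394, -0.08167119,  0.136     ]))
[ 0.42672052 -0.14378407  0.13265717] tool delta mm [1.37523085e+02 1.10328291e+01 3.12557448e-02] tool ang 3.5610765675647635
brush in tool [array([ 0.08499455,  0.0008518 , -0.00331958]), array([ 0.06217939,  0.00087498, -0.00332599])]
```

```bash
python3 -m handwheel '0 0 0 -0.6 0;15 2 0 0 0;25 2 0 0 0;30 2.5 0 0 0;30 2.5 0 0 0;22 2 0 0 0;12 1 0 0 0;3.4 0 0 0 0;0 0 0 0 0;0 0 0 0 0'
python3 -m handwheel '0 0 10 0 0;0 0 20 0 0;0 0 20 0 0;0 0 10 0 0;0 0 4 0 0;0 0 0 0 0;0 0 0 0 0;0 0 0 0 0'
python3 - <<'E'
from h import *
s=r.get_state();T=R.from_quat(s['orientation'][[1,2,3,0]]).as_matrix()
c=np.array([.4293,-.0059,0]);e=np.r_[(c-s['position'])[:2],0];print(s['position'],'tool delta mm',T.T@e*1e3,'tool ang',np.degrees(np.arctan2(-T[0,0],T[1,0])))
E
```

```text
time: 28.48
position: [0.4289, -0.006, 0.133]
orientation: [0.0, 0.681, 0.733, -0.0]
force: [-0.5, -0.2, -1.4]
opening: 0.138
grasp_force: 30.0
time: 29.15
position: [0.4297, -0.0058, 0.0701]
orientation: [0.001, 0.681, 0.732, 0.0]
force: [1.0, 0.0, -0.7]
opening: 0.14
grasp_force: 30.0
[ 0.42972134 -0.00576036  0.07011921] tool delta mm [-0.10847396 -0.43041883 -0.00066473] tool ang 4.19124128829984
```

```bash
python3 -m handwheel '0 -0.3 8 0 0;0 0 8 0 0;0 0 4 0 0;0 0 0 0 0;0 0 0 0 0'
```

```text
time: 29.57
position: [0.428, -0.0054, 0.0485]
orientation: [-0.001, 0.681, 0.733, -0.0]
force: [0.3, -0.2, -0.3]
opening: 0.142
grasp_force: 30.0
```

```bash
python3 -m handwheel '0 0 4 0 0;0 0 4 0 0;0 0 4 0 0;0 0 0 0 0'
```

```text
time: 29.9
position: [0.4279, -0.0055, 0.0361]
orientation: [-0.0, 0.681, 0.733, -0.0]
force: [-1.1, 0.6, -0.6]
opening: 0.141
grasp_force: 30.0
```

```bash
python3 -m handwheel '0 0 3 0 0;0 0 3 0 0;0 0 2 0 0;0 0 0 0 0'
```

```text
time: 30.23
position: [0.4284, -0.0056, 0.0289]
orientation: [-0.0, 0.681, 0.733, -0.0]
force: [-1.0, -1.2, 1.5]
opening: 0.14
grasp_force: 30.0
```

```bash
python3 -m handwheel '0 0.5 1 0 0;0 0 1 0 0;0 0 1 0 0;0 0 1 0 0;0 0 0 0 0'
```

```text
time: 30.65
position: [0.4283, -0.0054, 0.0243]
orientation: [-0.001, 0.681, 0.733, -0.0]
force: [-2.3, -0.5, -1.4]
opening: 0.142
grasp_force: 30.0
```

```bash
python3 -m handwheel '0 0 1 0 0;0 0 1 0 0;0 0 0 0 0;0 0 0 0 0'
```

```text
time: 30.98
position: [0.4287, -0.0054, 0.0238]
orientation: [-0.0, 0.681, 0.733, -0.0]
force: [-10.0, 0.9, 13.3]
opening: 0.142
grasp_force: 30.0
```

```bash
python3 -m handwheel '0 0 -1 0 0;0 0 0 0 0;0 0 0 0 0.4;0 0 0 0 0.4;0 0 0 0 0.4;0 0 0 0 0.4;0 0 0 0 0.4;0 0 0 0 0.4'
python3 -m handwheel '0 0 -5 0 0.4;0 0 -15 0 0.4;0 0 -30 0 0.4;0 0 -35 0 0.4;0 0 -35 0 0.4;0 0 -35 0 0.4;-35 0 -35 0 1;-35 0 -35 0 1;-35 0 0 0 1;0 0 0 0 1'
python3 -m handwheel '0 0 0 0 1;0 0 0 0 1;0 0 0 0 1;0 0 0 0 1;0 0 0 0 1;0 0 0 0 1'
python3 - <<'E'
from h import *
s=r.get_state(); print(s['position'])
snap('wrist','wrA'); snap('scene','s2'); snap('side','d2')
a=cv2.resize(cv2.imread('pics/wrA.png')[0:200,200:440],None,fx=1.67,fy=1.67)
im=cv2.imread('pics/s2.png'); d=cv2.imread('pics/d2.png')
k=lambda x,w,h:cv2.resize(x,(w,h),interpolation=cv2.INTER_CUBIC)
top=np.hstack([k(cv2.imread('pics/wrA.png')[0:200,220:420],300,300),k(im[190:250,310:410],500,300)])
bot=np.hstack([k(im[260:360,350:450],300,300),k(im[150:210,235:335],500,300)])
cv2.imwrite('pics/fin.png',np.vstack([top,bot]))
E
```

```text
time: 31.65
position: [0.4293, -0.0055, 0.0242]
orientation: [0.0, 0.681, 0.733, 0.0]
force: [0.7, -0.1, -0.6]
opening: 0.397
grasp_force: 0.0
time: 32.48
position: [0.4372, -0.1042, 0.241]
orientation: [0.003, 0.682, 0.731, 0.0]
force: [0.2, 0.3, -1.2]
opening: 0.635
grasp_force: 0.0
time: 32.98
position: [0.4358, -0.0984, 0.2377]
orientation: [-0.0, 0.68, 0.733, -0.0]
force: [0.3, 0.3, -0.1]
opening: 0.995
grasp_force: 0.0
[ 0.43583727 -0.0983713   0.23767964]
```

View pics/fin.png

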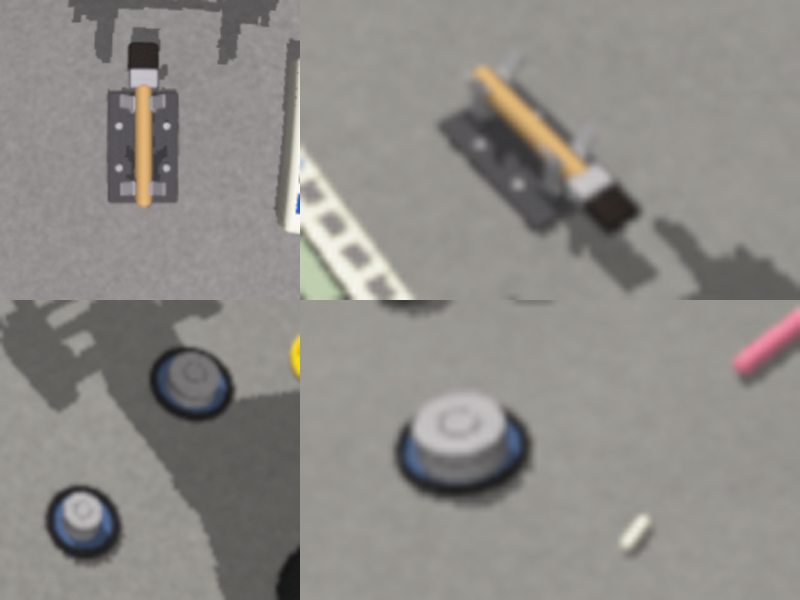

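The check view shows all three weights centred in their blue cases and the brush lying in line between the jaws. I'll confirm its height by touching the handle from above with closed fingers.

```bash
python3 -m handwheel '25 0 0 0 0;35 0 0 0 0;25 0 0 0 0;8 0 20 0 0;0 0 30 0 0;0 0 35 0 0;0 0 35 0 0;0 0 30 0 0;0 0 20 0 0;0 0 0 0 0'
python3 -m handwheel '0 0 8 0 0;0 0 6 0 0;0 0 3 0 0;0 0 0 0 0;0 0 0 0 0;0 0 0 0 0;0 0 0 0 0'
```

```text
time: 33.97
position: [0.4252, -0.0058, 0.0632]
orientation: [-0.003, 0.681, 0.733, -0.002]
force: [-0.9, 0.8, -0.5]
opening: 0.333
grasp_force: 0.0
time: 34.55
position: [0.4297, -0.0065, 0.0517]
orientation: [0.001, 0.681, 0.733, 0.0]
force: [-1.0, -0.2, -0.6]
opening: 0.007
grasp_force: 0.0
```

```bash
python3 -m handwheel '0 0 5 0 0;0 0 4 0 0;0 0 3 0 0;0 0 2 0 0;0 0 0 0 0;0 0 0 0 0'
```

```text
time: 35.05
position: [0.4289, -0.0064, 0.0367]
orientation: [-0.0, 0.681, 0.733, -0.0]
force: [0.5, 1.0, 0.3]
opening: 0.009
grasp_force: 0.0
```

```bash
python3 -m handwheel '0 0 1 0 0;0 0 1 0 0;0 0 0 0 0'
```

```text
time: 35.3
position: [0.4293, -0.0064, 0.0351]
orientation: [0.0, 0.681, 0.733, 0.0]
force: [-0.5, 0.4, 1.0]
opening: 0.008
grasp_force: 0.5
```

The handle top is at 35 mm, so the brush is home. Retreat and hand in.

```bash
python3 -m handwheel '0 0 -10 0 0;0 0 -25 0 0;0 0 -30 0 0;0 0 -35 0 0;0 0 -35 0 0;0 0 0 0 0;0 0 0 0 0;0 0 0 0 0;0 0 0 0 0'
python3 -c "
from bench import r
print(r.close_job())"
```

```text
time: 36.05
position: [0.4282, -0.0063, 0.1687]
orientation: [-0.001, 0.681, 0.733, -0.001]
force: [0.1, 0.1, 0.2]
opening: 0.003
grasp_force: 0.0
the job is handed in; nothing more can be done
None
```

The job is handed in at about 36 s (no verdict was returned): in the last camera check each weight was in its own case and the brush was home in its holder, with its handle top at 35 mm; the beaker and vial were not touched.

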